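# Kit the repair parts into their fitted holders

### The job

Lay out the parts for the next repair: put the reel of bare silvery wire, the small white relay, the block battery and the terminal strip each into the grey holder whose pocket has its outline, the same way up as now, lined up with the pocket (long side along long side, either way round) and fully down on the pocket's floor. Set each one down gently rather than dropping it, and leave the cotton-wound reel and the flux tin where they are.

Things in the scene. Friction and masses are not known exactly. Their poses are not given: they have to be found in the camera images.
- reel: loose reel of bare silvery wire standing on end, grey-white flanges 53 mm across, 75 mm tall. Origin: centre of the underside, z up along its axis. Grip it across the flanges, any direction.
- relay: loose small white relay, a plain upright block: 16 (x) x 22 (y) x 26 (z) mm. Origin: centre of the underside; z up. It weighs little.
- battery: loose black block battery with an orange band, lying flat: 51 (x) x 27 (y) x 18 (z) mm. Origin: centre of the underside; x along its length, z up.
- strip: loose cream-coloured terminal strip, a narrow block with a row of four raised humps, standing upright: 16 (x) x 50 (y) x 30 (z) mm. Origin: centre of the underside; y along its length, z up.
- holder_reel: fixed grey block 80 x 80 mm and 12 mm high with a screw head at each corner and one dark-floored pocket, 5 mm deep with a 2.5 mm sloped rim all round, in its middle: a round pocket 63 mm across, for the reel. Origin: centre of the underside, so the pocket floor is 7 mm and the block's top 12 mm above it; z up.
- holder_relay: fixed grey block 80 x 80 mm and 12 mm high with a screw head at each corner and one dark-floored pocket, 5 mm deep with a 2.5 mm sloped rim all round, in its middle: a small oblong pocket 26 mm (x) by 32 mm (y), for the relay. Origin: centre of the underside, so the pocket floor is 7 mm and the block's top 12 mm above it; z up.
- holder_battery: fixed grey block 80 x 80 mm and 12 mm high with a screw head at each corner and one dark-floored pocket, 5 mm deep with a 2.5 mm sloped rim all round, in its middle: a broad oblong pocket 61 mm (x) by 37 mm (y), for the battery. Origin: centre of the underside, so the pocket floor is 7 mm and the block's top 12 mm above it; z up.
- holder_strip: fixed grey block 80 x 80 mm and 12 mm high with a screw head at each corner and one dark-floored pocket, 5 mm deep with a 2.5 mm sloped rim all round, in its middle: a narrow oblong pocket 25 mm (x) by 60 mm (y), for the terminal strip. Origin: centre of the underside, so the pocket floor is 7 mm and the block's top 12 mm above it; z up.
- reel_cotton: bystander, to be left where it is: wooden-coloured reel of cotton-covered wire, 69 mm across, 60 mm tall, standing behind the holders. Origin: centre of the underside.
- flux_tin: bystander, to be left where it is: round tin with red lid, 50 mm across, 23 mm high, at the left of the work. Origin: centre of the underside.

How it is judged:
By the outcome, as a careful person would: the job done as asked, in the order asked, and still so for the second after the job is handed in, with the robot touching nothing.
It also fails if it takes over 115 s, if anything falls off the work surface, if the arm or the gripper's body presses on something with over 40 N, if the wrist force passes 120 N, or if a joint passes its speed limit or range.

### The arm

A 6-joint arm with a two-finger parallel gripper is mounted at the origin on a cart in front of the work surface, level with it; the furniture and walls round the work are solid. World frame = base frame: x ahead of the robot, y to its left, z up, the work surface at z = 0. Lengths are in m, angles in rad, forces in N, time in s.
With the tool pointing down it reaches from about 0.35 to 0.975 m from the base axis. Payload 4.9 kg.
Tool frame: the origin (TCP) lies midway between the tips of the shut fingers; the grasp point (between the pads) lies 19 mm behind it; z points along the fingers, y is the line along which they close (so a half turn about z gives the same grasp; the last joint's range is limited). The gripper opens to 85 mm and grips with 20 to 120 N. Pads are 22 mm wide; open, the fingers measure 114 mm over their backs; the gripper's body (76 mm by 85 mm) begins 54 mm behind the grasp point. The pads swing forward as they close: fully open they stand 13 mm farther back than shut.
Start: joints at [-1.274, 0.053, 1.613, -0, 1.476, -0.119], TCP at [0.252, -0.572, 0.231] pointing down, gripper open.
Joint ranges: [-3.01, 3.01], [-1.01, 2.22], [0.06, 2.58], [-1.02, 4.17], [0.09, 2.62], [-3.14, 3.14]. Speed limits (rad/s): [2.57, 2.57, 3.14, 3.14, 3.14, 3.14].

### API

Orientations are given as a unit quaternion [w, x, y, z].
In Python, from plant import manip, grab_frame, camera_params gives the robot as it stands (manip), with the cameras as plain functions.
- The arm moves only by the shell command python3 shift.py 'ROWS'. ROWS is a JSON list of rows, 1 to 5 of them, each of 7 numbers: the opening from 0.0 (shut) to 1.0 (fully open), then dx, dy, dz in m, then a rotation vector rx, ry, rz in rad; each row shifts and turns the commanded pose from where the row before left it, along the tool's axes as they then stand; what a row does not reach is not made up. A row lasts 1/8 s, in which the tool goes at most 0.0625 m and 0.188 rad, less where a joint would pass 70% of its speed; a pose out of reach is approached as far as the arm can. The fingers move at their own pace and stop on an object; the grip force is fixed at half the most. Time passes only in rows, so rows that do not move let the fingers close. It prints the time, the measured TCP pose, the force, the opening and the grip force at its end.
- manip.state(): the state, without advancing time (a new reading comes with each control period).
- grab_frame(name): name is "scene" or "side" or "wrist"; returns the picture (384x512x3 uint8, red, green, blue); there is no depth.
- camera_params(name): a dict with "intrinsics" (3x3 intrinsics, pixels), "k1" (the pictures are not rectified: a ray, as slopes to the right and down, at radius r is drawn at 1 + k1 r^2 times it, then the intrinsics apply), "xyz" and "orientation" of the camera in the world. Camera axes: x right, y down, z forward; pixel columns grow to the right and rows downward; lengths in m; the calibration is good to about 2 mm. A picture is of the moment at which its call begins: read the wrist's pose just before it. camera_params takes no time and is no camera call; for the wrist camera it gives the pose at the moment of the call.
- manip.job_done(): hands the job in; it is judged then, once.
The state is a dict: "time": time; "joint_pos": joint angles; "joint_vel": joint speeds; "joint_efforts": joint torques, N m; "tool_pos": TCP position; "tool_rot": TCP orientation; "contact_force": force on the tool from outside, world axes, zero at the start; "ft_torque": the same for the moment, N m; "gripper_width": opening from 0.0 (shut) to 1.0 (fully open); "grasp_force": force on a finger pad.
Only numpy, scipy, OpenCV 4.12 (cv2) and the standard library are available. Lean on these libraries where they do the work, as an engineer would, in place of code of your own. Each camera call takes 0.05 s, during which the arm holds its last target. There are 200 camera calls.

## Working session

There is one attempt and no reset: what is moved stays moved. The work goes in short steps, Python scripts to look and compute and a shell command to move; the robot and the scene stay as the last step left them, time stands still between calls to the robot, and variables do not carry over. Pictures are saved under pics/ and viewed, at most 14 in all, crops included, and the job is handed in when it is done.

```bash
ls; mkdir -p pics; python3 - <<'E'
from plant import manip, grab_frame, camera_params
import cv2
s=manip.state();print(s)
for n in("scene","side"):
    cv2.imwrite(f"pics/{n}0.png",cv2.resize(grab_frame(n)[:,:,::-1],(800,600),interpolation=cv2.INTER_CUBIC));print(camera_params(n))
E
```

```text
pics
plant.py
shift.py
{'time': 0.0, 'joint_pos': array([-1.27401716e+00,  5.33604216e-02,  1.61429923e+00,  2.11311703e-05,
        1.47598461e+00, -1.19010097e-01]), 'joint_vel': array([-0.00107528,  0.00040415,  0.00122893, -0.00151094, -0.00126802,
       -0.00071755]), 'joint_efforts': array([-5.16145592e-04, -3.93677616e+01, -3.70179427e+01, -1.20151499e-04,
        7.04472026e-03,  8.56288693e-06]), 'tool_pos': array([ 0.25226236, -0.57115115,  0.23005768]), 'tool_rot': array([-1.02268780e-03,  9.78467325e-01,  2.06399227e-01, -8.05824930e-05]), 'contact_force': array([-0.47627101,  0.54879011,  0.66317323]), 'ft_torque': array([0.00687041, 0.05540039, 0.00542401]), 'grasp_force': 0.0, 'gripper_width': 1.000983333145164}
{'intrinsics': array([[374.98455301,   0.        , 258.31755146],
       [  0.        , 374.98455301, 193.78351232],
       [  0.        ,   0.        ,   1.        ]]), 'k1': -0.0018434416511545718, 'xyz': array([ 0.03684315, -0.36848521,  0.43354602]), 'orientation': array([-0.49395439,  0.79559725, -0.29587329,  0.18839604])}
{'intrinsics': array([[491.54770664,   0.        , 255.3654857 ],
       [  0.        , 491.54770664, 195.19745627],
       [  0.        ,   0.        ,   1.        ]]), 'k1': -0.15743863442757497, 'xyz': array([-0.01785765,  0.9990777 ,  0.44800282]), 'orientation': array([ 0.15784274, -0.25973002,  0.79769752, -0.52086914])}
```

View pics/scene0.png

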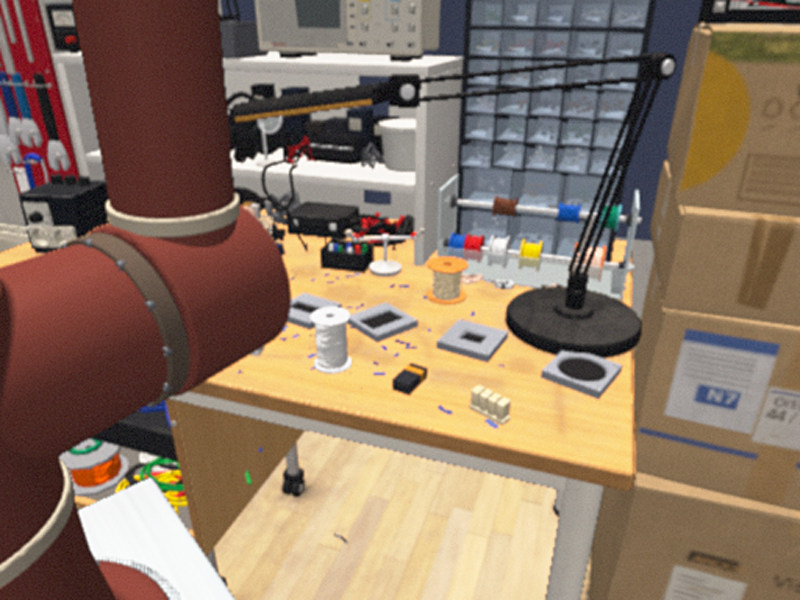

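View pics/side0.png

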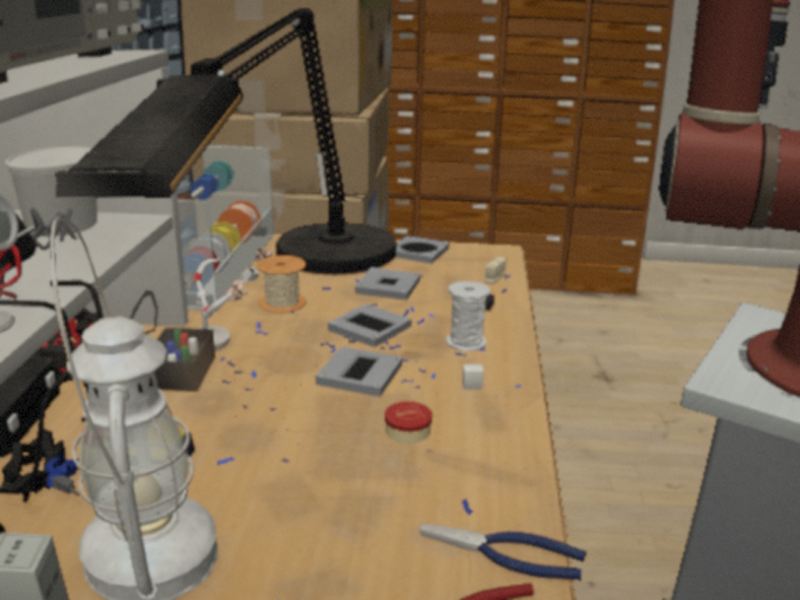

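The scene view shows the holders, left to right: strip (312,309), battery (383,321), relay (473,338), reel (582,370). The loose parts are the reel with its base at (333,364), the battery (410,377) and the strip (490,405). The relay is hidden there, but the side view has it at (473,376). A desk lamp stands behind the work, with its elbow at scene (665,65) / side (303,18).

```bash
cat > h.py <<'E'
from plant import manip, grab_frame, camera_params
import numpy as np, cv2
from scipy.spatial.transform import Rotation as R
def rot(q): return R.from_quat(np.roll(q,-1)).as_matrix()
def ray(cp,U,V,sc=1.5625,off=(0,0)):
    p=np.array([(U+.5)/sc-.5+off[0],(V+.5)/sc-.5+off[1]],float)
    u=cv2.undistortPoints(p.reshape(1,1,2),cp["intrinsics"],np.array([cp["k1"],0,0,0]))[0,0]
    return cp["xyz"],rot(cp["orientation"])@np.array([u[0],u[1],1])
def onz(cp,U,V,z,**k):
    o,d=ray(cp,U,V,**k);return o+d*(z-o[2])/d[2]
def tri(a,b):
    (o1,d1),(o2,d2)=a,b
    s=np.linalg.lstsq(np.c_[d1,-d2],o2-o1,rcond=None)[0]
    p,q=o1+d1*s[0],o2+d2*s[1];return (p+q)/2,np.linalg.norm(p-q)
E
python3 - <<'E'
from h import *
np.set_printoptions(precision=3,suppress=True)
C=camera_params("scene");S=camera_params("side")
for n,a,b,z in[("reel",(333,362),(466,342),0),("h_reel",(582,370),(422,247),.012),("h_relay",(473,338),(388,283),.012),("h_bat",(383,321),(371,323),.012),("h_strip",(312,309),(358,369),.012),("bat",(410,377),None,.009),("strip",(490,405),(495,270),.015),("relay",None,(473,376),.013),("lampbase",(574,325),(336,250),0.02),("cotton",(447,296),(282,303),0),("tin",None,(408,432),0)]:
    print(n,*(onz(c,*p,z)[:2] for c,p in((C,a),(S,b)) if p))
for n,a,b in[("elbow",(665,66),(303,18)),("joint",(405,92),(205,68)),("headtop",(235,112),(75,180))]:
    print(n,*tri(ray(C,*a),ray(S,*b)))
w=camera_params("wrist");print(w, rot(manip.state()["tool_rot"]))
E
```

```text
reel [0.422 0.218] [0.42  0.218]
h_reel [ 0.651 -0.029] [ 0.65  -0.022]
h_relay [0.604 0.124] [0.601 0.142]
h_bat [0.537 0.25 ] [0.537 0.268]
h_strip [0.477 0.355] [0.473 0.377]
bat [0.469 0.11 ]
strip [ 0.496 -0.004] [0.497 0.002]
relay [0.356 0.311]
lampbase [0.737 0.044] [0.74  0.096]
cotton [0.694 0.267] [0.694 0.273]
tin [0.36  0.436]
elbow [0.854 0.037 0.376] 0.0010186955026855714
joint [0.696 0.383 0.331] 0.017967596754036173
headtop [0.536 0.667 0.282] 0.01706988067517168
{'intrinsics': array([[336.818,   0.   , 259.462],
       [  0.   , 336.818, 194.345],
       [  0.   ,   0.   ,   1.   ]]), 'k1': -0.09417079788432339, 'xyz': array([ 0.33 , -0.539,  0.373]), 'orientation': array([ 0.137,  0.827, -0.538, -0.09 ])} [[ 0.915  0.404 -0.001]
 [ 0.404 -0.915  0.002]
 [ 0.    -0.002 -1.   ]]
```

```bash
cat >> h.py <<'E'
def go(x,y,z,yaw):
    "turn to apply first (tool axes), then the shift in the turned tool's axes; yaw = azimuth of tool x"
    s=manip.state();A=rot(s["tool_rot"])
    c,n=np.cos(yaw),np.sin(yaw);B=np.array([[c,n,0],[n,-c,0],[0,0,-1]])
    rv=R.from_matrix(A.T@B).as_rotvec();d=B.T@(np.array([x,y,z])-s["tool_pos"])
    print("t",round(s["time"],2),"turn",rv.round(3),"rows",round(np.linalg.norm(rv)/.188,1),"shift",d.round(4),"rows",round(np.linalg.norm(d)/.0625,1))
E
python3 - <<'E'
from h import *
w=camera_params("wrist");print(rot(w["orientation"])[:,2].round(3))
go(.40,.05,.29,.415)
E
```

```text
[-0.297 -0.129 -0.946]
t 0.1 turn [-0.002 -0.     0.001] rows 0.0 shift [ 0.3857 -0.5089 -0.0598] rows 10.3
```

```bash
python3 shift.py '[[1,0.037,-0.049,-0.0055,0,0,0],[1,0.037,-0.049,-0.0055,0,0,0],[1,0.037,-0.049,-0.0055,0,0,0],[1,0.037,-0.049,-0.0055,0,0,0],[1,0.037,-0.049,-0.0055,0,0,0]]'; python3 shift.py '[[1,0.037,-0.049,-0.0055,0,0,0],[1,0.037,-0.049,-0.0055,0,0,0],[1,0.037,-0.049,-0.0055,0,0,0],[1,0.037,-0.049,-0.0055,0,0,0],[1,0.037,-0.049,-0.0055,0,0,0]]';python3 shift.py '[[1,0.037,-0.049,-0.0055,0,0,0],[1,0.037,-0.049,-0.0055,0,0,0],[1,0.037,-0.049,-0.0055,0,0,0],[1,0,0,0,0,0,0],[1,0,0,0,0,0,0]]'
python3 - <<'E'
from h import *
import json
s=manip.state();c=camera_params("wrist")
cv2.imwrite("pics/w1.png",cv2.resize(grab_frame("wrist")[:,:,::-1],(800,600),interpolation=cv2.INTER_CUBIC))
json.dump({k:np.asarray(v).tolist() for k,v in c.items()},open("w1.json","w"))
print(s["tool_pos"],c["xyz"],rot(s["tool_rot"]).round(3))
E
```

```text
time: 0.72
tool_pos: [0.3226, -0.2709, 0.2585]
tool_rot: [-0.0, 0.979, 0.206, 0.0]
contact_force: [1.4, 0.2, -0.1]
gripper_width: 0.999
grasp_force: 0.0
time: 1.35
tool_pos: [0.3928, 0.028, 0.2863]
tool_rot: [0.0, 0.978, 0.206, 0.0]
contact_force: [0.5, -0.8, -0.8]
gripper_width: 1.003
grasp_force: 0.0
time: 1.98
tool_pos: [0.4348, 0.2052, 0.3021]
tool_rot: [0.0, 0.978, 0.207, -0.001]
contact_force: [-0.1, 0.5, -0.1]
gripper_width: 1.0
grasp_force: 0.0
[0.43480777 0.20515824 0.30210238] [0.51282371 0.23806589 0.44441746] [[ 0.915  0.404 -0.001]
 [ 0.404 -0.915 -0.001]
 [-0.002  0.    -1.   ]]
```

View pics/w1.png

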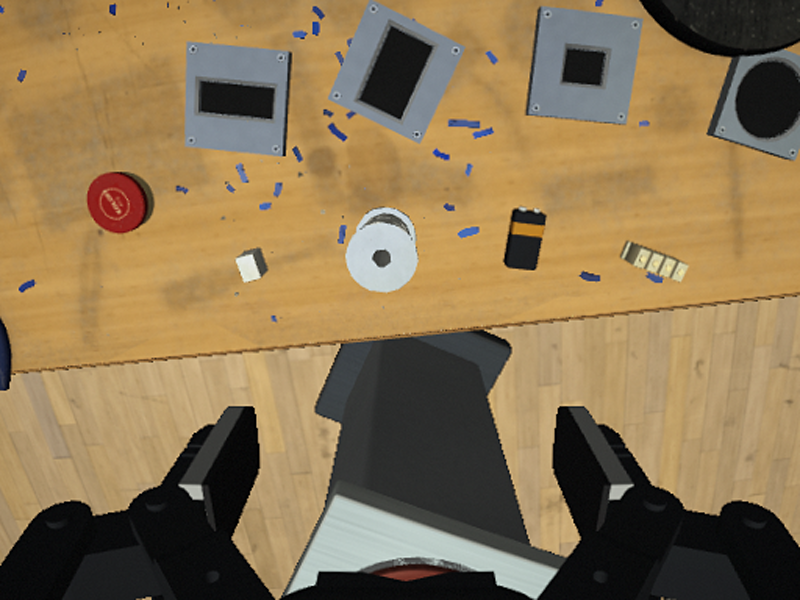

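The wrist view shows every part. Pockets: strip (235,98), battery (396,70), relay (584,65), reel (770,98). Parts: relay (250,265), reel top (382,258), battery (525,240), strip (655,262). I'll enlarge it for corner readings.

```bash
python3 - <<'E'
import cv2,numpy as np
im=cv2.imread("pics/w1.png");im=cv2.resize(im,(512,384),interpolation=cv2.INTER_AREA)
cv2.imwrite("pics/a.png",cv2.resize(im[0:106,112:312],None,fx=4,fy=4,interpolation=cv2.INTER_CUBIC))
cv2.imwrite("pics/ab.png",np.vstack([cv2.resize(im[y:y+72,x:x+200],None,fx=4,fy=4,interpolation=cv2.INTER_CUBIC) for x,y in((145,125),(255,125))]))
cv2.imwrite("pics/b.png",cv2.resize(im[0:106,312:512],None,fx=4,fy=4,interpolation=cv2.INTER_CUBIC))
E
```

```text
(no output)
```

View pics/a.png

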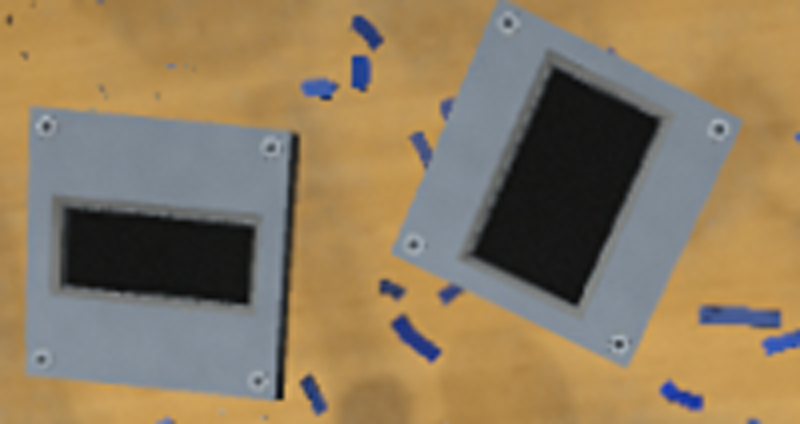

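View pics/b.png

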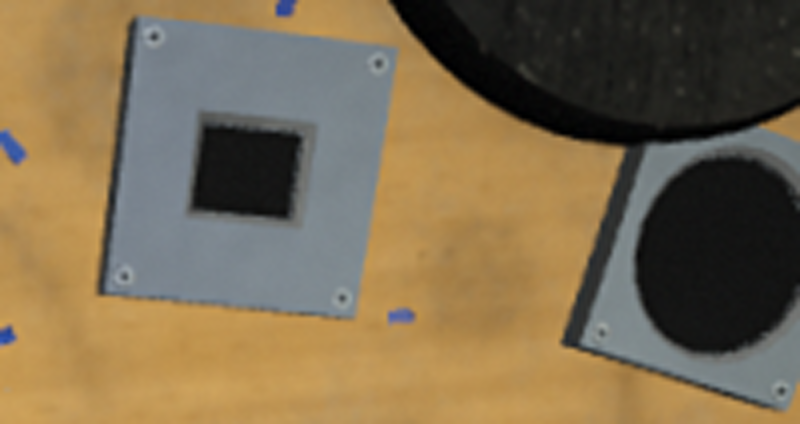

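View pics/ab.png

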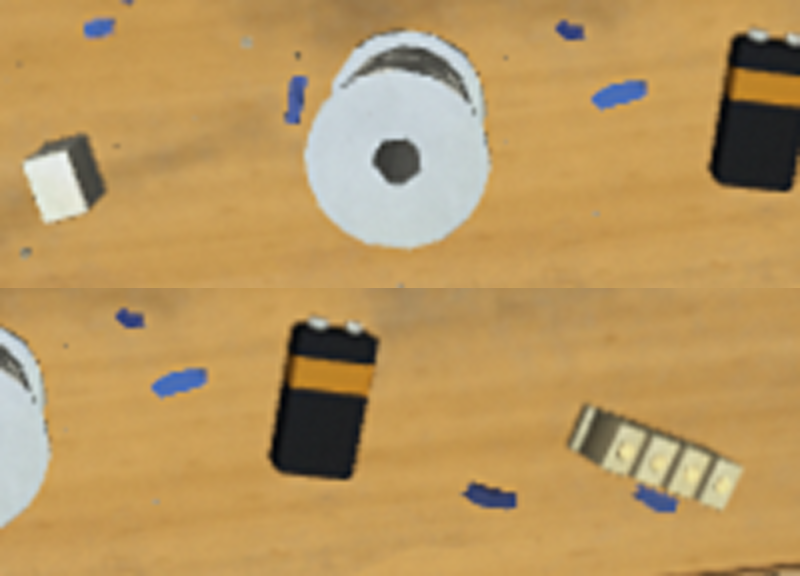

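Four screws are readable on each holder except the reel holder, where the lamp base hides two. The pockets' long axes, the relay's top face, the reel's hole at (397,160) and the battery and strip outlines are all clear.

```bash
cat > m.py <<'E'
from h import *
import json
c={k:np.array(v) if k!="k1" else v for k,v in json.load(open("w1.json")).items()}
def P(pts,z,ox,oy,vy=0): return np.array([onz(c,u,v-vy,z,sc=4,off=(ox,oy))[:2] for u,v in pts])
def az(d): return np.degrees(np.arctan2(d[1],d[0])).round(1)
def rep(n,q):
    e=np.roll(q,-1,0)-q
    print(n,"c",q.mean(0).round(4),"sides",np.linalg.norm(e,axis=1).round(4),"az",[az(x) for x in e])
rep("h_strip",P([(46,126),(271,148),(258,381),(41,359)],.012,112,0))
rep(" pocket",P([(52,197),(260,217),(247,312),(50,292)],.012,112,0))
rep("h_bat",P([(508,23),(719,129),(619,344),(414,244)],.012,112,0))
rep(" pocket",P([(548,53),(672,117),(583,313),(460,257)],.012,112,0))
rep("h_relay",P([(154,36),(378,63),(342,298),(124,275)],.012,312,0))
rep(" pocket",P([(200,110),(316,124),(303,226),(187,212)],.012,312,0))
s=P([(601,331),(782,390)],.012,312,0);e=s[1]-s[0];n=np.array([-e[1],e[0]])
print("h_reel",np.linalg.norm(e),s.mean(0)+n/2,s.mean(0)-n/2,"floor",P([(722,254)],.007,312,0))
rep("relay",P([(24,162),(71,150),(90,208),(45,222)],.026,145,125))
print("reel",P([(397,160)],.075,145,125),"d",P([(305,160),(489,160)],.075,145,125))
rep("bat",P([(291,320),(379,333),(354,478),(274,470)],.017,255,125,288))
rep("strip",P([(616,424),(742,463),(727,509),(603,469)],.03,255,125,288))
print("strip low end",P([(588,405),(570,445)],0,255,125,288).mean(0))
E
python3 m.py
```

```text
h_strip c [0.4777 0.3694] sides [0.069  0.0689 0.0692 0.0692] az [np.float64(-73.1), np.float64(-162.9), np.float64(107.2), np.float64(16.9)]
 pocket c [0.4777 0.3698] sides [0.0645 0.0284 0.0621 0.0282] az [np.float64(-72.9), np.float64(-167.8), np.float64(107.0), np.float64(17.0)]
h_bat c [0.5454 0.2612] sides [0.0689 0.0691 0.069  0.0688] az [np.float64(-91.4), np.float64(178.7), np.float64(88.4), np.float64(-1.4)]
 pocket c [0.5455 0.2611] sides [0.0407 0.0624 0.0408 0.0638] az [np.float64(-92.1), np.float64(178.8), np.float64(89.9), np.float64(-1.3)]
h_relay c [0.6112 0.1298] sides [0.0689 0.069  0.0693 0.0687] az [np.float64(-70.2), np.float64(-160.1), np.float64(109.5), np.float64(19.6)]
 pocket c [0.6116 0.1296] sides [0.036  0.0297 0.0366 0.0294] az [np.float64(-70.5), np.float64(-158.9), np.float64(109.0), np.float64(20.0)]
h_reel 0.0696981000110742 [ 0.66010164 -0.02454708] [ 0.59166378 -0.03774121] floor [[ 0.66014626 -0.02458557]]
relay c [0.3579 0.3117] sides [0.0162 0.0199 0.016  0.0208] az [np.float64(-52.3), np.float64(-143.0), np.float64(130.9), np.float64(37.6)]
reel [[0.42198875 0.21708926]] d [[0.41151993 0.24084133]
 [0.43246706 0.19339094]]
bat c [0.4703 0.1112] sides [0.0289 0.0482 0.0269 0.0493] az [np.float64(-73.9), np.float64(-161.4), np.float64(108.2), np.float64(20.8)]
strip c [4.999e-01 4.000e-04] sides [0.0465 0.0159 0.0464 0.0151] az [np.float64(-81.8), np.float64(-165.4), np.float64(97.2), np.float64(15.1)]
strip low end [0.4976717  0.02174651]
```

```bash
python3 - <<'E'
from h import *
C=camera_params("scene");S=camera_params("side")
for a,b in[((576,303),(337,237)),((592,240),(325,150)),((575,311),(336,243))]: print(*tri(ray(C,*a),ray(S,*b)))
# disc edge in wrist picture, if z = .02/.03
import json
c={k:np.array(v) if k!="k1" else v for k,v in json.load(open("w1.json")).items()}
for z in(0,.02,.03): print(z,onz(c,650,143,z,sc=4,off=(312,0)),onz(c,390,0,z,sc=4,off=(312,0)))
go(.422,.217,.10,np.radians(24))
E
```

```text
[0.76606587 0.06471157 0.03388279] 0.01131328346734676
[0.78396046 0.06039414 0.15606042] 0.03345438795580079
[0.76760813 0.06479478 0.02130196] 0.007970100069429659
0 [0.67995004 0.01265157 0.        ] [6.77032953e-01 1.10863648e-01 5.55111512e-17]
0.02 [0.6724289  0.02279583 0.02      ] [0.66964309 0.1165881  0.02      ]
0.03 [0.66866833 0.02786796 0.03      ] [0.66594816 0.11945032 0.03      ]
t 2.02 turn [ 0.     0.001 -0.004] rows 0.0 shift [-0.0067 -0.0166  0.2023] rows 3.2
```

```bash
python3 shift.py '[[1,-0.0067,-0.0166,0.05,0,0,0],[1,0,0,0.05,0,0,0],[1,0,0,0.05,0,0,0],[1,0,0,0.05,0,0,0],[1,0,0,0,0,0,0]]'; python3 shift.py '[[1,0,0,0.03,0,0,0],[1,0,0,0.025,0,0,0],[1,0,0,0,0,0,0],[1,0,0,0,0,0,0]]'
python3 - <<'E'
from h import *
go(.422,.217,.045,np.radians(24))
cv2.imwrite("pics/w2.png",grab_frame("wrist")[:,:,::-1])
E
```

```text
time: 2.65
tool_pos: [0.4189, 0.2152, 0.0985]
tool_rot: [0.001, 0.979, 0.205, -0.005]
contact_force: [-0.3, -0.3, 0.0]
gripper_width: 1.002
grasp_force: 0.0
time: 3.15
tool_pos: [0.4242, 0.2179, 0.0505]
tool_rot: [-0.0, 0.979, 0.206, 0.002]
contact_force: [-0.3, -1.0, 1.6]
gripper_width: 1.001
grasp_force: 0.0
t 3.15 turn [ 0.    -0.004 -0.004] rows 0.0 shift [-0.0024 -0.0001  0.0055] rows 0.1
```

View pics/w2.png

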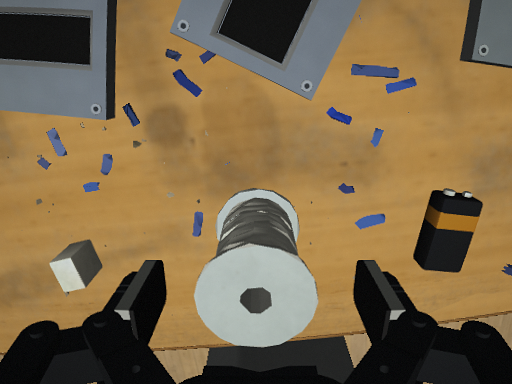

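The reel sits centred between the open pads, with its hole at (256,300). I'll close on it.

```bash
python3 shift.py '[[1,-0.002,0,0.005,0,0,0],[0,0,0,0,0,0,0],[0,0,0,0,0,0,0],[0,0,0,0,0,0,0],[0,0,0,0,0,0,0]]';python3 shift.py '[[0,0,0,0,0,0,0],[0,0,0,-0.005,0,0,0],[0,0,0,-0.03,0,0,0],[0,0,0,-0.05,0,0,0],[0,0,0,0,0,0,0]]'
python3 - <<'E'
from h import *
go(.660,-.0245,.13,np.radians(70))
cv2.imwrite("pics/w3.png",grab_frame("wrist")[:,:,::-1])
E
```

```text
time: 3.82
tool_pos: [0.4209, 0.2173, 0.0433]
tool_rot: [-0.0, 0.978, 0.206, 0.0]
contact_force: [-0.4, 1.2, 4.2]
gripper_width: 0.598
grasp_force: 63.1
time: 4.45
tool_pos: [0.4231, 0.2176, 0.1319]
tool_rot: [-0.0, 0.978, 0.206, 0.004]
contact_force: [0.3, -0.0, -2.3]
gripper_width: 0.599
grasp_force: 63.3
t 4.45 turn [ 0.004 -0.007 -0.806] rows 4.3 shift [-0.1465  0.3054  0.0019] rows 5.4
```

View pics/w3.png

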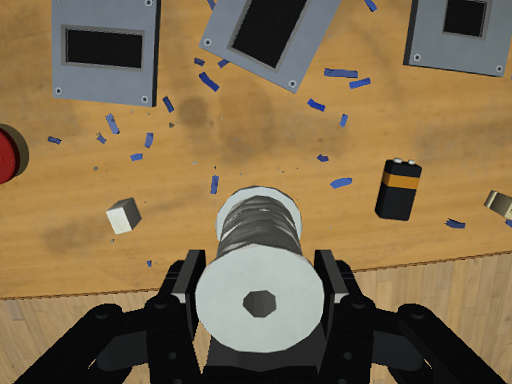

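```bash
python3 shift.py '[[0,0,0,0,0,0,-0.17],[0,0,0,0,0,0,-0.17],[0,0,0,0,0,0,-0.17],[0,0,0,0,0,0,-0.17],[0,0,0,0,0,0,-0.126]]';python3 shift.py '[[0,-0.024,0.05,0,0,0,0],[0,-0.024,0.05,0,0,0,0],[0,-0.024,0.05,0,0,0,0],[0,-0.024,0.05,0,0,0,0],[0,-0.024,0.05,0,0,0,0]]'; python3 shift.py '[[0,-0.026,0.055,0,0,0,0],[0,0,0,0,0,0,0],[0,0,0,0,0,0,0],[0,0,0,0,0,0,0]]'
python3 - <<'E'
from h import *
go(.660,-.0245,.054,np.radians(70))
cv2.imwrite("pics/w4.png",grab_frame("wrist")[:,:,::-1])
cv2.imwrite("pics/s4.png",grab_frame("scene")[100:300,260:460,::-1])
a=cv2.imread("pics/w4.png");b=cv2.resize(cv2.imread("pics/s4.png"),(384,384),interpolation=cv2.INTER_CUBIC)
cv2.imwrite("pics/c4.png",np.hstack([a[:,112:],b]))
E
```

```text
time: 5.12
tool_pos: [0.4186, 0.2162, 0.1247]
tool_rot: [-0.001, 0.818, 0.575, -0.003]
contact_force: [-0.6, 0.6, -3.5]
gripper_width: 0.602
grasp_force: 63.3
time: 5.75
tool_pos: [0.6135, 0.0173, 0.1243]
tool_rot: [-0.002, 0.819, 0.573, -0.002]
contact_force: [-0.5, 1.2, -2.5]
gripper_width: 0.602
grasp_force: 63.6
time: 6.25
tool_pos: [0.6557, -0.0234, 0.1265]
tool_rot: [-0.001, 0.819, 0.574, -0.001]
contact_force: [0.1, 0.7, -2.4]
gripper_width: 0.6
grasp_force: 64.0
t 6.25 turn [-0.003  0.     0.001] rows 0.0 shift [0.0004 0.0044 0.0725] rows 1.2
```

View pics/c4.png

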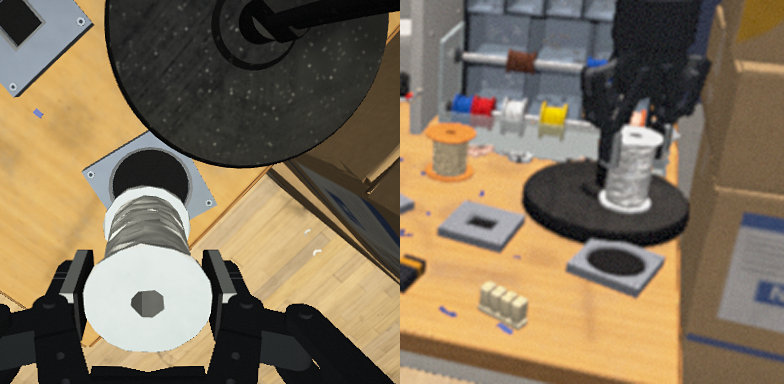

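Left: the reel is held just short of the pocket, with its hole at (260,304). The holder's screws are at (203,174) and (321,203). I'll check both positions numerically.

```bash
python3 - <<'E'
from h import *
c=camera_params("wrist");p=manip.state()["tool_pos"]
r=onz(c,260,304,p[2]+.031,sc=1);print("tcp",p,"reel axis",r)
a,b=onz(c,203,174,.012,sc=1)[:2],onz(c,321,203,.012,sc=1)[:2]
print("screws",a,b,np.linalg.norm(a-b),"mid",(a+b)/2,"expect diag .0978")
print("pocket ctr",onz(c,262,184,.012,sc=1))
E
```

```text
tcp [ 0.65629168 -0.02344323  0.12751427] reel axis [ 0.65765709 -0.02507596  0.15851427]
screws [0.61968314 0.00256677] [ 0.70091555 -0.05301581] 0.09842829125167198 mid [ 0.66029934 -0.02522452] expect diag .0978
pocket ctr [ 0.66096843 -0.02126144  0.012     ]
```

```bash
python3 shift.py '[[0,0,0.003,0.02,0,0,0],[0,0,0,0.03,0,0,0],[0,0,0,0.018,0,0,0],[0,0,0,0,0,0,0],[0,0,0,0,0,0,0]]';python3 shift.py '[[0,0,0,0.002,0,0,0],[0,0,0,0.002,0,0,0],[0,0,0,0,0,0,0]]'
```

```text
time: 6.98
tool_pos: [0.6607, -0.0256, 0.0606]
tool_rot: [0.001, 0.819, 0.574, 0.001]
contact_force: [0.1, 0.1, -2.6]
gripper_width: 0.597
grasp_force: 64.0
time: 7.35
tool_pos: [0.66, -0.0256, 0.056]
tool_rot: [0.0, 0.819, 0.574, 0.0]
contact_force: [-0.3, -0.3, -3.2]
gripper_width: 0.6
grasp_force: 64.0
```

```bash
python3 shift.py '[[0,0,0,0.002,0,0,0],[0,0,0,0.001,0,0,0],[0,0,0,0,0,0,0]]';python3 shift.py '[[0,0,0,0.001,0,0,0],[0,0,0,0,0,0,0]]';python3 shift.py '[[0,0,0,0.001,0,0,0],[0,0,0,0,0,0,0]]';python3 shift.py '[[0,0,0,0.001,0,0,0],[0,0,0,0,0,0,0]]'
```

```text
time: 7.72
tool_pos: [0.6599, -0.0256, 0.0526]
tool_rot: [-0.0, 0.819, 0.574, -0.0]
contact_force: [0.3, -0.4, -2.4]
gripper_width: 0.597
grasp_force: 64.0
time: 7.98
tool_pos: [0.6599, -0.0256, 0.0517]
tool_rot: [-0.0, 0.819, 0.574, -0.0]
contact_force: [0.6, -0.2, -1.7]
gripper_width: 0.599
grasp_force: 64.0
time: 8.22
tool_pos: [0.6599, -0.0256, 0.0507]
tool_rot: [-0.0, 0.819, 0.574, -0.0]
contact_force: [-0.1, 0.2, -1.6]
gripper_width: 0.597
grasp_force: 64.0
time: 8.48
tool_pos: [0.6601, -0.0255, 0.0504]
tool_rot: [0.0, 0.819, 0.574, 0.0]
contact_force: [-2.4, 1.0, 2.3]
gripper_width: 0.6
grasp_force: 64.3
```

```bash
python3 shift.py '[[0.75,0,0,0,0,0,0],[0.75,0,0,0,0,0,0],[1,0,0,0,0,0,0],[1,0,0,0,0,0,0],[1,0,0,-0.01,0,0,0]]';python3 shift.py '[[1,0,0,-0.03,0,0,0],[1,0,0,-0.06,0,0,0],[1,0,0,0,0,0,0],[1,0,0,0,0,0,0]]'
python3 - <<'E'
from h import *
go(.358,.312,.10,np.radians(38))
cv2.imwrite("pics/w5.png",grab_frame("wrist")[:,:,::-1])
E
```

```text
time: 9.1
tool_pos: [0.6591, -0.0255, 0.059]
tool_rot: [-0.001, 0.819, 0.574, -0.001]
contact_force: [-0.6, 0.4, -0.3]
gripper_width: 1.003
grasp_force: 0.0
time: 9.6
tool_pos: [0.6603, -0.0256, 0.1509]
tool_rot: [0.001, 0.819, 0.574, 0.001]
contact_force: [-1.4, 0.3, -0.7]
gripper_width: 1.002
grasp_force: 0.0
t 9.6 turn [ 0.001 -0.001  0.559] rows 3.0 shift [-0.0304 -0.4522  0.0509] rows 7.3
```

View pics/w5.png

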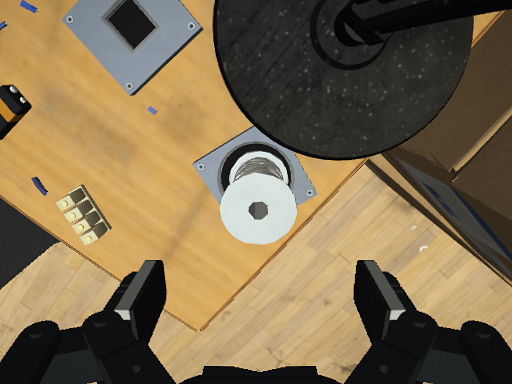

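The reel stands upright in its pocket at (258,185). Next is the relay.

```bash
python3 shift.py '[[1,0,0,0,0,0,0.18],[1,0,0,0,0,0,0.18],[1,0,0,0,0,0,0.18],[1,0,0,0,0,0,0.019],[1,-0.003,-0.05,0,0,0,0]]';python3 shift.py '[[1,-0.0035,-0.0525,0,0,0,0],[1,-0.0035,-0.0525,0,0,0,0],[1,-0.0035,-0.0525,0,0,0,0],[1,-0.0035,-0.0525,0,0,0,0],[1,-0.0035,-0.0525,0,0,0,0]]';python3 shift.py '[[1,-0.0035,-0.0525,0,0,0,0],[0.6,-0.006,-0.087,0,0,0,0],[0.6,0,0,0.025,0,0,0],[0.6,0,0,0.026,0,0,0],[0.6,0,0,0,0,0,0]]'
python3 - <<'E'
from h import *
go(.358,.312,.0075,np.radians(38))
cv2.imwrite("pics/w6.png",cv2.resize(grab_frame("wrist")[140:340,110:410,::-1],(750,500),interpolation=cv2.INTER_CUBIC))
import pickle;pickle.dump(camera_params("wrist"),open("w6.p","wb"))
E
```

```text
time: 10.28
tool_pos: [0.6272, 0.0107, 0.1486]
tool_rot: [-0.0, 0.946, 0.325, -0.001]
contact_force: [-0.6, 0.7, 0.6]
gripper_width: 0.998
grasp_force: 0.0
time: 10.9
tool_pos: [0.4498, 0.209, 0.149]
tool_rot: [-0.0, 0.945, 0.327, -0.001]
contact_force: [0.2, 0.5, 0.8]
gripper_width: 0.997
grasp_force: 0.0
time: 11.52
tool_pos: [0.3724, 0.2928, 0.0958]
tool_rot: [0.001, 0.945, 0.327, -0.003]
contact_force: [0.2, -0.7, 0.6]
gripper_width: 0.599
grasp_force: 0.0
t 11.53 turn [-0.001  0.006  0.002] rows 0.0 shift [ 0.0005 -0.024   0.0883] rows 1.5
```

View pics/w6.png

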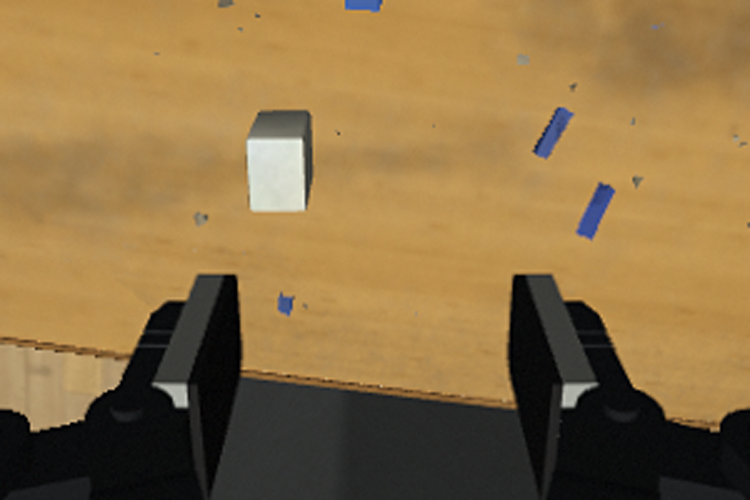

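The relay is square to the fingers, with its top face spanning (248..306, 138..212). I'll recompute its centre.

```bash
python3 - <<'E'
from h import *
import pickle
c=pickle.load(open("w6.p","rb"))
q=np.array([onz(c,u,v,.026,sc=2.5,off=(110,140))[:2] for u,v in[(248,139),(305,137),(306,211),(250,212)]])
e=np.roll(q,-1,0)-q;m=q.mean(0);print(m,np.linalg.norm(e,axis=1),np.degrees(np.arctan2(e[:,1],e[:,0])))
go(*m,.0075,np.radians(38.))
E
```

```text
[0.35788009 0.31266033] [0.01540908 0.02172284 0.01560494 0.02149379] [ -49.79886602 -142.77719979  129.31829236   36.67301768]
t 11.57 turn [-0.001  0.003  0.001] rows 0.0 shift [-0.0006 -0.025   0.0901] rows 1.5
```

```bash
python3 shift.py '[[0.6,0,-0.025,0.02,0,0,0],[0.6,0,0,0.035,0,0,0],[0.6,0,0,0.02,0,0,0],[0.6,0,0,0.01,0,0,0],[0.6,0,0,0,0,0,0]]';python3 shift.py '[[0.6,0,0,0,0,0,0]]';python3 - <<'E'
from h import *
go(.3579,.3125,.0075,np.radians(38))
E
```

```text
time: 12.2
tool_pos: [0.3598, 0.3136, 0.0142]
tool_rot: [-0.0, 0.946, 0.325, 0.0]
contact_force: [-0.2, -1.1, -0.5]
gripper_width: 0.602
grasp_force: 0.0
time: 12.32
tool_pos: [0.3604, 0.3141, 0.0152]
tool_rot: [-0.0, 0.946, 0.325, 0.001]
contact_force: [0.3, 0.7, -0.1]
gripper_width: 0.601
grasp_force: 0.0
t 12.32 turn [ 0.    -0.002 -0.   ] rows 0.0 shift [-0.003  -0.0003  0.0077] rows 0.1
```

```bash
python3 shift.py '[[0.6,-0.003,0,0.007,0,0,0],[0.6,0,0,0,0,0,0],[0.4,0,0,0,0,0,0],[0,0,0,0,0,0,0],[0,0,0,0,0,0,0]]';python3 shift.py '[[0,0,0,0,0,0,0],[0,0,0,0,0,0,0],[0,0,0,0,0,0,0]]'
```

```text
time: 12.95
tool_pos: [0.3573, 0.312, 0.0072]
tool_rot: [-0.0, 0.946, 0.325, 0.0]
contact_force: [-0.6, 0.6, 2.1]
gripper_width: 0.169
grasp_force: 61.2
time: 13.32
tool_pos: [0.3574, 0.312, 0.0072]
tool_rot: [-0.0, 0.946, 0.325, 0.0]
contact_force: [-0.3, -0.5, 3.6]
gripper_width: 0.172
grasp_force: 61.3
```

```bash
python3 shift.py '[[0,0,0,-0.01,0,0,0],[0,0,0,-0.04,0,0,0],[0,0,0,-0.05,0,0,-0.18],[0,0,0,0,0,0,-0.18],[0,0,0,0,0,0,-0.18]]';python3 shift.py '[[0,0,0,0,0,0,-0.18],[0,0,0,0,0,0,-0.18],[0,0,0,0,0,0,-0.18],[0,0,0,0,0,0,-0.168],[0,0,0,0,0,0,0]]'
python3 - <<'E'
from h import *
go(.6114,.1297,.10,np.radians(109.5))
E
```

```text
time: 13.95
tool_pos: [0.3572, 0.3119, 0.108]
tool_rot: [0.0, 0.823, 0.568, 0.001]
contact_force: [0.1, 0.1, -1.0]
gripper_width: 0.169
grasp_force: 60.9
time: 14.58
tool_pos: [0.3567, 0.3116, 0.1068]
tool_rot: [-0.0, 0.578, 0.816, -0.0]
contact_force: [0.6, 0.2, -0.2]
gripper_width: 0.171
grasp_force: 60.9
t 14.57 turn [-0.     0.    -0.002] rows 0.0 shift [-0.2564  0.1794  0.0068] rows 5.0
```

```bash
python3 shift.py '[[0,-0.0427,0.0299,0,0,0,0],[0,-0.0427,0.0299,0,0,0,0],[0,-0.0427,0.0299,0,0,0,0],[0,-0.0427,0.0299,0,0,0,0],[0,-0.0427,0.0299,0,0,0,0]]';python3 shift.py '[[0,-0.0427,0.0299,0.03,0,0,0],[0,0,0,0.02,0,0,0],[0,0,0,0,0,0,0],[0,0,0,0,0,0,0]]'
python3 - <<'E'
from h import *
import pickle
go(.6114,.1297,.0143,np.radians(109.5))
cv2.imwrite("pics/w7.png",cv2.resize(grab_frame("wrist")[84:384,80:430,::-1],(700,600),interpolation=cv2.INTER_CUBIC))
pickle.dump(camera_params("wrist"),open("w7.p","wb"));print(manip.state()["tool_pos"])
E
```

```text
time: 15.2
tool_pos: [0.5702, 0.1591, 0.1068]
tool_rot: [-0.0, 0.579, 0.816, -0.0]
contact_force: [0.3, 0.7, 0.3]
gripper_width: 0.17
grasp_force: 60.9
time: 15.7
tool_pos: [0.6111, 0.1309, 0.0574]
tool_rot: [0.0, 0.577, 0.817, 0.0]
contact_force: [-0.2, 1.3, 0.2]
gripper_width: 0.172
grasp_force: 60.9
t 15.7 turn [ 0. -0. -0.] rows 0.0 shift [-0.0012 -0.0001  0.0431] rows 0.7
[0.61150746 0.13095818 0.05803683]
```

View pics/w7.png

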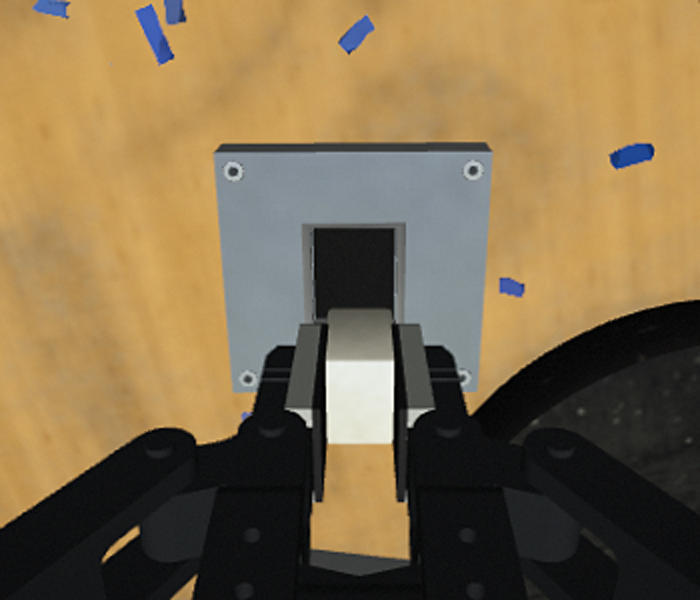

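```bash
python3 - <<'E'
from h import *
import pickle
c=pickle.load(open("w7.p","rb"));p=manip.state()["tool_pos"]
q=np.array([onz(c,u,v,.012,sc=2,off=(80,84))[:2] for u,v in[(233,172),(473,171),(463,379),(249,380)]])
print("holder",q.mean(0));r=onz(c,360.5,401,p[2]+.0188,sc=2,off=(80,84));print("relay",r,"tcp",p)
go(*(p[:2]+q.mean(0)-r[:2]),.0143,np.radians(109.5))
E
python3 shift.py '[[0,-0.0012,0,0.02,0,0,0],[0,0,0,0.018,0,0,0],[0,0,0,0,0,0,0],[0,0,0,0,0,0,0]]'
```

```text
holder [0.61178798 0.12906402]
relay [0.61293724 0.13042255 0.07683683] tcp [0.61150746 0.13095818 0.05803683]
t 15.75 turn [0.002 0.    0.   ] rows 0.0 shift [-0.0009 -0.0015  0.0437] rows 0.7
time: 16.25
tool_pos: [0.6118, 0.1289, 0.0184]
tool_rot: [-0.0, 0.577, 0.817, -0.0]
contact_force: [-0.0, 0.4, 0.6]
gripper_width: 0.169
grasp_force: 60.9
```

```bash
python3 shift.py '[[0,0,-0.001,0.002,0,0,0],[0,0,0,0,0,0,0],[0,0,0,0,0,0,0]]';python3 shift.py '[[0,0,0,0.001,0,0,0],[0,0,0,0,0,0,0]]';python3 shift.py '[[0,0,0,0.001,0,0,0],[0,0,0,0,0,0,0]]';python3 shift.py '[[0,0,0,0.0005,0,0,0],[0,0,0,0,0,0,0]]'
```

```text
time: 16.62
tool_pos: [0.6112, 0.1286, 0.0171]
tool_rot: [0.0, 0.577, 0.817, 0.0]
contact_force: [-0.1, -0.5, -0.3]
gripper_width: 0.172
grasp_force: 60.9
time: 16.88
tool_pos: [0.611, 0.1286, 0.0158]
tool_rot: [-0.0, 0.577, 0.817, -0.0]
contact_force: [0.1, 0.4, -0.9]
gripper_width: 0.172
grasp_force: 60.9
time: 17.12
tool_pos: [0.6109, 0.1286, 0.0146]
tool_rot: [-0.0, 0.577, 0.817, -0.0]
contact_force: [-0.7, -1.2, 0.4]
gripper_width: 0.17
grasp_force: 60.9
time: 17.38
tool_pos: [0.611, 0.1286, 0.0143]
tool_rot: [-0.0, 0.577, 0.817, -0.0]
contact_force: [-0.3, -0.1, 0.2]
gripper_width: 0.171
grasp_force: 60.9
```

```bash
python3 shift.py '[[0,0,0,0.0006,0,0,0],[0,0,0,0,0,0,0]]';python3 shift.py '[[0,0,0,0.0006,0,0,0],[0,0,0,0,0,0,0]]'
```

```text
time: 17.62
tool_pos: [0.6111, 0.1286, 0.0142]
tool_rot: [-0.0, 0.577, 0.817, -0.0]
contact_force: [-2.3, -0.5, 2.8]
gripper_width: 0.171
grasp_force: 61.4
time: 17.88
tool_pos: [0.6111, 0.1286, 0.0142]
tool_rot: [-0.0, 0.577, 0.817, -0.0]
contact_force: [-5.0, -0.4, 7.2]
gripper_width: 0.168
grasp_force: 62.0
```

```bash
python3 shift.py '[[0.45,0,0,-0.001,0,0,0],[0.45,0,0,0,0,0,0],[0.6,0,0,0,0,0,0],[0.6,0,0,-0.01,0,0,0],[0.6,0,0,-0.03,0,0,0]]';python3 shift.py '[[0.6,0,0,-0.05,0,0,0.18],[0.6,0,0,0,0,0,0.18],[0.6,0,0,0,0,0,0.18],[0.6,0,0,0,0,0,0.18],[0.6,0,0,0,0,0,0.18]]';python3 shift.py '[[0.6,0,0,0,0,0,0.18],[0.6,0,0,0,0,0,0.18],[0.6,0,0,0,0,0,0.18],[0.6,0,0,0,0,0,0.127],[0.6,0,0,0,0,0,0]]'
python3 - <<'E'
from h import *
go(.4703,.1112,.10,np.radians(19.7))
E
```

```text
time: 18.5
tool_pos: [0.6094, 0.1284, 0.0529]
tool_rot: [-0.002, 0.577, 0.817, -0.001]
contact_force: [-0.2, -0.5, -0.2]
gripper_width: 0.601
grasp_force: 0.0
time: 19.12
tool_pos: [0.6113, 0.1286, 0.1049]
tool_rot: [0.0, 0.876, 0.482, 0.0]
contact_force: [0.7, -0.3, 1.1]
gripper_width: 0.601
grasp_force: 0.0
time: 19.75
tool_pos: [0.6112, 0.1286, 0.1048]
tool_rot: [0.0, 0.985, 0.172, 0.0]
contact_force: [0.6, -0.4, -0.3]
gripper_width: 0.603
grasp_force: 0.0
t 19.75 turn [ 0.    -0.001  0.001] rows 0.0 shift [-0.1386 -0.0311  0.0048] rows 2.3
```

```bash
python3 shift.py '[[0.7,-0.046,-0.0104,0,0,0,0],[0.7,-0.046,-0.0104,0,0,0,0],[0.7,-0.046,-0.0104,0,0,0,0],[0.7,0,0,0,0,0,0],[0.7,0,0,0,0,0,0]]'
python3 - <<'E'
from h import *
import pickle
pickle.dump(camera_params("wrist"),open("w8.p","wb"))
cv2.imwrite("pics/w8.png",cv2.resize(grab_frame("wrist")[0:340,80:510,::-1],(774,612),interpolation=cv2.INTER_CUBIC)[:600])
go(.4703,.1112,.006,np.radians(19.7))
E
```

```text
time: 20.38
tool_pos: [0.4716, 0.1115, 0.1051]
tool_rot: [0.0, 0.985, 0.172, 0.001]
contact_force: [0.9, 0.2, -0.3]
gripper_width: 0.704
grasp_force: 0.0
t 20.43 turn [ 0.001 -0.002  0.001] rows 0.0 shift [-0.0018 -0.0003  0.0992] rows 1.6
```

View pics/w8.png

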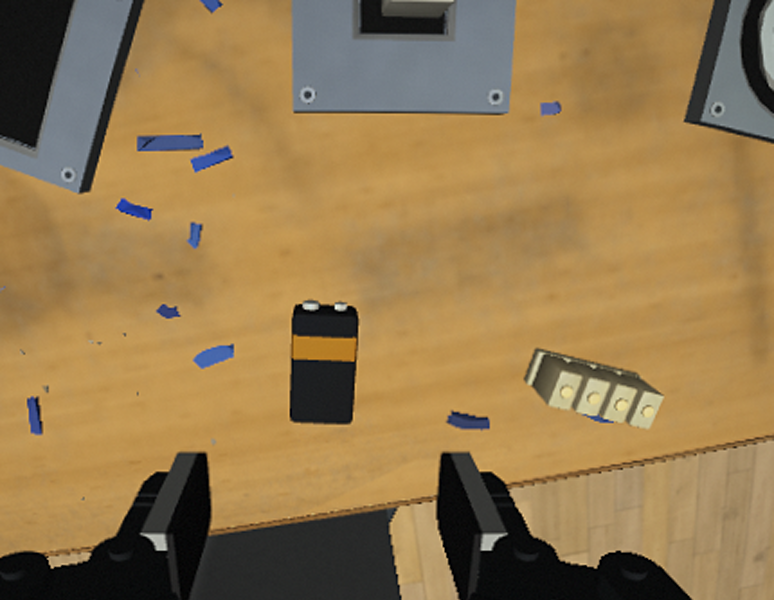

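The battery is square to the fingers, with its top over (291..358, 306..422). The strip's hump tops run (558,372)-(663,394)-(655,429)-(548,405).

```bash
python3 - <<'E'
from h import *
import pickle
c=pickle.load(open("w8.p","rb"))
def rep(n,pts,z):
    q=np.array([onz(c,u,v,z,sc=1.8,off=(80,0))[:2] for u,v in pts])
    e=np.roll(q,-1,0)-q;print(n,q.mean(0),np.linalg.norm(e,axis=1).round(4),np.degrees(np.arctan2(e[:,1],e[:,0])).round(1));return q.mean(0)
m=rep("bat",[(292,306),(358,306),(353,423),(291,421)],.018)
rep("strip",[(558,372),(663,394),(655,429),(548,405)],.03)
print(onz(c,538,349,0,sc=1.8,off=(80,0)),onz(c,526,381,0,sc=1.8,off=(80,0)))
go(*m,.006,np.radians(19.7))
E
```

```text
bat [0.47164373 0.10999882] [0.0258 0.0504 0.0259 0.0494] [ -70.2 -161.5  107.7   18.3]
strip [ 5.00164849e-01 -9.69274028e-05] [0.0461 0.0156 0.0482 0.0142] [ -82.3 -161.8   96.4   10.6]
[0.50438938 0.02227022 0.        ] [0.489026   0.02068699 0.        ]
t 20.43 turn [ 0.001 -0.002  0.001] rows 0.0 shift [-0.0009  0.0013  0.0992] rows 1.6
```

```bash
python3 shift.py '[[0.7,0,0.001,0.03,0,0,0],[0.7,0,0,0.04,0,0,0],[0.7,0,0,0.02,0,0,0],[0.7,0,0,0,0,0,0],[0.7,0,0,0,0,0,0]]';python3 - <<'E'
from h import *
go(.4712,.1103,.006,np.radians(19.2))
E
```

```text
time: 21.05
tool_pos: [0.4726, 0.1106, 0.0153]
tool_rot: [0.0, 0.985, 0.171, 0.001]
contact_force: [0.4, 0.5, 0.0]
gripper_width: 0.703
grasp_force: 0.0
t 21.05 turn [ 0.001 -0.002  0.009] rows 0.0 shift [-0.0015 -0.0002  0.0093] rows 0.2
```

```bash
python3 shift.py '[[0.7,-0.001,0,0.009,0,0,0.009],[0.5,0,0,0,0,0,0],[0,0,0,0,0,0,0],[0,0,0,0,0,0,0],[0,0,0,0,0,0,0]]';python3 shift.py '[[0,0,0,0,0,0,0],[0,0,0,0,0,0,0]]'; python3 shift.py '[[0,0,0,-0.01,0,0,0],[0,0,0,-0.04,0,0,0],[0,0,0,-0.05,0,0,0.12],[0,0,0,0,0,0,0.12],[0,0,0,0,0,0,0.12]]';python3 - <<'E'
from h import *
go(.5454,.2611,.10,np.radians(-1.3))
E
```

```text
time: 21.68
tool_pos: [0.4705, 0.1102, 0.0056]
tool_rot: [0.0, 0.986, 0.167, 0.001]
contact_force: [-0.2, 0.2, 1.8]
gripper_width: 0.287
grasp_force: 60.7
time: 21.92
tool_pos: [0.4705, 0.1102, 0.0057]
tool_rot: [0.0, 0.986, 0.167, 0.0]
contact_force: [-0.1, 0.1, 4.4]
gripper_width: 0.288
grasp_force: 60.9
time: 22.55
tool_pos: [0.4701, 0.1102, 0.1061]
tool_rot: [-0.0, 1.0, -0.015, 0.001]
contact_force: [0.2, -0.2, -1.8]
gripper_width: 0.289
grasp_force: 60.3
t 22.55 turn [-0.    -0.001 -0.006] rows 0.0 shift [ 0.0719 -0.1526  0.0061] rows 2.7
```

```bash
python3 shift.py '[[0,0.024,-0.0509,0,0,0,-0.006],[0,0.024,-0.0509,0,0,0,0],[0,0.024,-0.0509,0,0,0,0],[0,0,0,0.03,0,0,0],[0,0,0,0.02,0,0,0]]';python3 shift.py '[[0,0,0,0,0,0,0],[0,0,0,0,0,0,0]]'
python3 - <<'E'
from h import *
import pickle
pickle.dump(camera_params("wrist"),open("w9.p","wb"))
cv2.imwrite("pics/w9.png",cv2.resize(grab_frame("wrist")[84:384,80:430,::-1],(700,600),interpolation=cv2.INTER_CUBIC))
go(.5454,.2611,.0127,np.radians(-1.3));print(manip.state()["tool_pos"])
E
```

```text
time: 23.18
tool_pos: [0.5441, 0.2614, 0.0532]
tool_rot: [0.0, 1.0, -0.009, -0.001]
contact_force: [-0.9, 0.3, -1.1]
gripper_width: 0.289
grasp_force: 60.3
time: 23.42
tool_pos: [0.5454, 0.2608, 0.0557]
tool_rot: [-0.0, 1.0, -0.01, 0.0]
contact_force: [-0.2, -0.5, -0.1]
gripper_width: 0.29
grasp_force: 60.3
t 23.48 turn [-0.001 -0.002  0.003] rows 0.0 shift [-0.0004 -0.0001  0.0436] rows 0.7
[0.54584201 0.26100033 0.0563123 ]
```

View pics/w9.png

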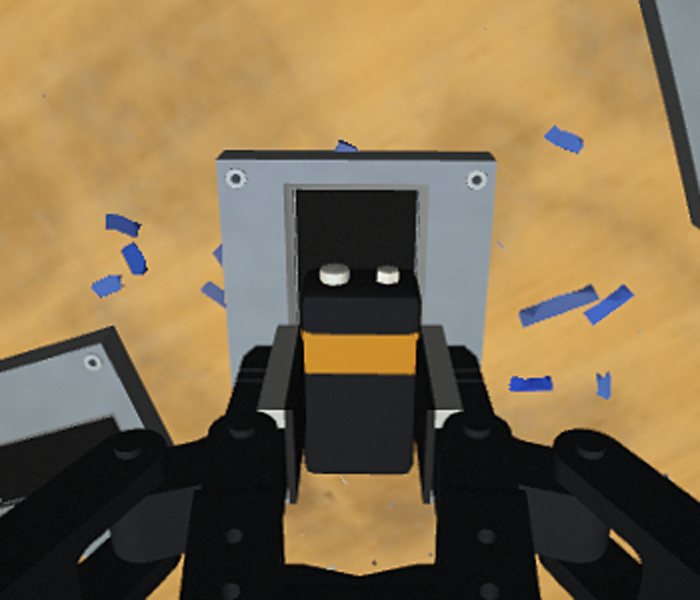

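The battery is centred laterally over the pocket. The screws are at (236,179) and (477,180), and the battery's top spans rows 297 to 473.

```bash
python3 - <<'E'
from h import *
import pickle
c=pickle.load(open("w9.p","rb"))
z=.0563-.0057+.018
for p in[(361,297),(358,473),(303,333),(418,333)]: print(onz(c,*p,z,sc=2,off=(80,84)))
print(np.mean([onz(c,*p,.012,sc=2,off=(80,84)) for p in[(236,179),(477,180)]],0))
E
python3 shift.py '[[0,-0.0004,0,0.02,0,0,0],[0,0,0,0.018,0,0,0],[0,0,0,0,0,0,0],[0,0,0,0,0,0,0]]'
```

```text
[0.56906177 0.25903514 0.0686    ]
[0.52305977 0.26062361 0.0686    ]
[0.56071467 0.2717386  0.0686    ]
[0.56023013 0.24687782 0.0686    ]
[0.57934289 0.26006005 0.012     ]
time: 23.98
tool_pos: [0.5446, 0.2612, 0.0167]
tool_rot: [0.0, 1.0, -0.01, -0.0]
contact_force: [-0.3, 0.9, -0.4]
gripper_width: 0.293
grasp_force: 60.4
```

```bash
python3 shift.py '[[0,0,0,0.002,0,0,0],[0,0,0,0,0,0,0],[0,0,0,0,0,0,0]]';python3 shift.py '[[0,0,0,0.001,0,0,0],[0,0,0,0,0,0,0]]';python3 shift.py '[[0,0,0,0.0008,0,0,0],[0,0,0,0,0,0,0]]';python3 shift.py '[[0,0,0,0.0006,0,0,0],[0,0,0,0,0,0,0]]'
```

```text
time: 24.35
tool_pos: [0.545, 0.2614, 0.0154]
tool_rot: [-0.0, 1.0, -0.01, 0.0]
contact_force: [1.2, 0.3, -0.3]
gripper_width: 0.292
grasp_force: 60.3
time: 24.6
tool_pos: [0.5447, 0.2613, 0.014]
tool_rot: [0.0, 1.0, -0.01, -0.0]
contact_force: [0.5, -0.1, 0.2]
gripper_width: 0.291
grasp_force: 60.3
time: 24.85
tool_pos: [0.5447, 0.2613, 0.0132]
tool_rot: [0.0, 1.0, -0.01, -0.0]
contact_force: [0.4, -0.1, -0.0]
gripper_width: 0.291
grasp_force: 60.3
time: 25.1
tool_pos: [0.5448, 0.2613, 0.0127]
tool_rot: [-0.0, 1.0, -0.01, 0.0]
contact_force: [-0.6, 0.8, -0.4]
gripper_width: 0.295
grasp_force: 60.4
```

```bash
python3 shift.py '[[0,0,0,0.0006,0,0,0],[0,0,0,0,0,0,0]]';python3 shift.py '[[0,0,0,0.0004,0,0,0],[0,0,0,0,0,0,0]]'
```

```text
time: 25.35
tool_pos: [0.5448, 0.2613, 0.0127]
tool_rot: [0.0, 1.0, -0.01, -0.0]
contact_force: [-4.1, -1.3, 4.9]
gripper_width: 0.291
grasp_force: 61.0
time: 25.6
tool_pos: [0.5449, 0.2613, 0.0127]
tool_rot: [0.0, 1.0, -0.01, -0.0]
contact_force: [-4.0, -1.5, 8.0]
gripper_width: 0.292
grasp_force: 61.3
```

```bash
python3 shift.py '[[0.55,0,0,-0.001,0,0,0],[0.55,0,0,0,0,0,0],[0.6,0,0,0,0,0,0],[0.6,0,0,-0.01,0,0,0],[0.6,0,0,-0.04,0,0,0]]';python3 shift.py '[[0.6,0,0,-0.045,0,0,-0.172],[0.6,0,0,0,0,0,-0.172],[0.6,0,0,0,0,0,-0.172],[0.6,0,0,0,0,0,-0.172],[0.6,0,0,0,0,0,-0.172]]';python3 shift.py '[[0.6,0,0,0,0,0,-0.172],[0.6,0,0,0,0,0,-0.172],[0.6,0,0,0,0,0,-0.172],[0.6,0,0,0,0,0,-0.172],[0.6,0,0,0,0,0,-0.172]]'
python3 - <<'E'
from h import *
go(.50,-.002,.10,np.radians(97.4))
E
```

```text
time: 26.22
tool_pos: [0.5425, 0.2605, 0.0606]
tool_rot: [0.001, 1.0, -0.01, -0.003]
contact_force: [0.2, 0.3, 0.4]
gripper_width: 0.601
grasp_force: 0.0
time: 26.85
tool_pos: [0.545, 0.2614, 0.1085]
tool_rot: [0.0, 0.912, 0.411, 0.0]
contact_force: [-0.2, -0.0, -0.7]
gripper_width: 0.602
grasp_force: 0.0
time: 27.48
tool_pos: [0.545, 0.2614, 0.1085]
tool_rot: [0.0, 0.658, 0.753, 0.0]
contact_force: [-0.1, -0.9, -0.3]
gripper_width: 0.602
grasp_force: 0.0
t 27.48 turn [ 0.001 -0.     0.007] rows 0.0 shift [-0.2554 -0.0786  0.0085] rows 4.3
```

```bash
python3 shift.py '[[0.6,-0.051,-0.0157,0,0,0,0],[0.6,-0.051,-0.0157,0,0,0,0],[0.6,-0.051,-0.0157,0,0,0,0],[0.6,-0.051,-0.0157,0,0,0,0],[0.6,-0.051,-0.0157,0,0,0,0]]';python3 shift.py '[[0.6,0,0,0,0,0,0],[0.6,0,0,0,0,0,0]]'
python3 - <<'E'
from h import *
import pickle
pickle.dump(camera_params("wrist"),open("w10.p","wb"))
cv2.imwrite("pics/w10.png",cv2.resize(grab_frame("wrist")[40:340,80:430,::-1],(700,600),interpolation=cv2.INTER_CUBIC))
go(.50,-.002,.009,np.radians(97.4))
E
```

```text
time: 28.1
tool_pos: [0.4999, -0.0033, 0.1086]
tool_rot: [0.001, 0.66, 0.752, 0.0]
contact_force: [0.4, -0.7, -0.3]
gripper_width: 0.598
grasp_force: 0.0
time: 28.35
tool_pos: [0.5003, -0.0016, 0.1083]
tool_rot: [0.0, 0.66, 0.751, 0.0]
contact_force: [-0.4, -0.6, -0.8]
gripper_width: 0.602
grasp_force: 0.0
t 28.4 turn [ 0.001 -0.     0.001] rows 0.0 shift [-0.0009 -0.0004  0.0991] rows 1.6
```

View pics/w10.png

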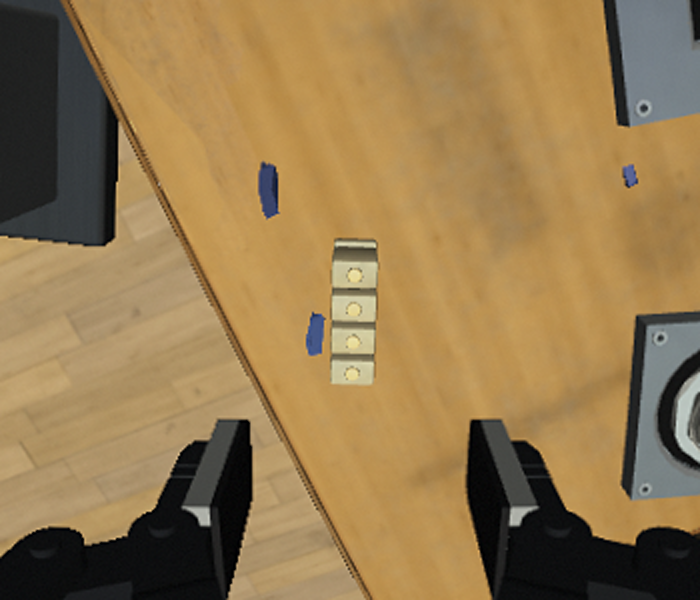

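The strip is square to the fingers, with its hump tops over (331..378, 262..385).

```bash
python3 - <<'E'
from h import *
import pickle
c=pickle.load(open("w10.p","rb"))
q=np.array([onz(c,u,v,.03,sc=2,off=(80,40))[:2] for u,v in[(333,262),(378,262),(373,385),(331,385)]])
e=np.roll(q,-1,0)-q;m=q.mean(0);print(m,np.linalg.norm(e,axis=1),np.degrees(np.arctan2(e[:,1],e[:,0])))
print(onz(c,356,239,0,sc=2,off=(80,40)))
go(*m,.009,np.radians(97.4))
E
python3 shift.py '[[0.6,-0.0005,-0.0005,0.03,0,0,0],[0.6,0,0,0.04,0,0,0],[0.6,0,0,0.02,0,0,0],[0.6,0,0,0,0,0,0],[0.6,0,0,0,0,0,0]]';python3 - <<'E'
from h import *
go(.4995,-.002,.009,np.radians(97.4))
E
```

```text
[ 0.4995938  -0.00082592] [0.01522742 0.04580254 0.01514859 0.0457987 ] [   7.38265471  -84.31875694 -172.62329287   95.77975682]
[0.49725993 0.02301728 0.        ]
t 28.4 turn [ 0.001 -0.     0.001] rows 0.0 shift [ 0.0003 -0.0007  0.0991] rows 1.6
time: 29.02
tool_pos: [0.5006, -0.0016, 0.0188]
tool_rot: [0.001, 0.659, 0.752, 0.0]
contact_force: [1.4, -1.0, 0.1]
gripper_width: 0.598
grasp_force: 0.0
t 29.02 turn [0.002 0.    0.002] rows 0.0 shift [-0.0002 -0.0011  0.0098] rows 0.2
```

```bash
python3 shift.py '[[0.6,0,-0.001,0.0095,0,0,0],[0.4,0,0,0,0,0,0],[0,0,0,0,0,0,0],[0,0,0,0,0,0,0],[0,0,0,0,0,0,0]]';python3 shift.py '[[0,0,0,0,0,0,0],[0,0,0,0,0,0,0]]'; python3 shift.py '[[0,0,0,-0.01,0,0,0],[0,0,0,-0.04,0,0,0],[0,0,0,-0.06,0,0,-0.166],[0,0,0,0,0,0,0],[0,0,0,0,0,0,0]]';python3 - <<'E'
from h import *
go(.4777,.3696,.118,np.radians(107))
E
```

```text
time: 29.65
tool_pos: [0.499, -0.0026, 0.0086]
tool_rot: [0.0, 0.66, 0.752, 0.0]
contact_force: [0.2, -0.3, 2.4]
gripper_width: 0.169
grasp_force: 60.9
time: 29.9
tool_pos: [0.499, -0.0025, 0.0086]
tool_rot: [0.0, 0.66, 0.752, 0.0]
contact_force: [0.5, -1.0, 3.7]
gripper_width: 0.171
grasp_force: 61.0
time: 30.52
tool_pos: [0.4981, -0.0023, 0.1179]
tool_rot: [-0.0, 0.595, 0.803, -0.0]
contact_force: [-0.6, -0.2, -0.8]
gripper_width: 0.171
grasp_force: 60.6
t 30.52 turn [-0.    -0.    -0.001] rows 0.0 shift [ 3.616e-01  8.920e-02 -1.000e-04] rows 6.0
```

```bash
python3 shift.py '[[0,0.0517,0.01275,0,0,0,0],[0,0.0517,0.01275,0,0,0,0],[0,0.0517,0.01275,0,0,0,0],[0,0.0517,0.01275,0,0,0,0],[0,0.0517,0.01275,0,0,0,0]]';python3 shift.py '[[0,0.0517,0.01275,0,0,0,0],[0,0.0517,0.01275,0,0,0,0],[0,0,0,0.03,0,0,0],[0,0,0,0.025,0,0,0],[0,0,0,0,0,0,0]]';python3 shift.py '[[0,0,0,0,0,0,0]]'
python3 - <<'E'
from h import *
import pickle
pickle.dump(camera_params("wrist"),open("w11.p","wb"))
cv2.imwrite("pics/w11.png",cv2.resize(grab_frame("wrist")[84:384,80:430,::-1],(700,600),interpolation=cv2.INTER_CUBIC))
go(.4777,.3696,.0157,np.radians(107));print(manip.state()["tool_pos"])
E
```

```text
time: 31.15
tool_pos: [0.4821, 0.2645, 0.1154]
tool_rot: [-0.001, 0.595, 0.803, -0.002]
contact_force: [0.8, 1.0, -0.3]
gripper_width: 0.169
grasp_force: 60.6
time: 31.78
tool_pos: [0.4748, 0.3679, 0.0579]
tool_rot: [-0.002, 0.595, 0.804, -0.005]
contact_force: [-0.6, -0.5, -1.1]
gripper_width: 0.175
grasp_force: 60.6
time: 31.9
tool_pos: [0.4781, 0.3695, 0.0627]
tool_rot: [-0.0, 0.595, 0.804, -0.001]
contact_force: [0.7, -0.9, -0.2]
gripper_width: 0.169
grasp_force: 60.6
t 31.95 turn [ 0.001 -0.    -0.001] rows 0.0 shift [ 0.0001 -0.001   0.048 ] rows 0.8
[0.4787338  0.36980129 0.06373402]
```

View pics/w11.png

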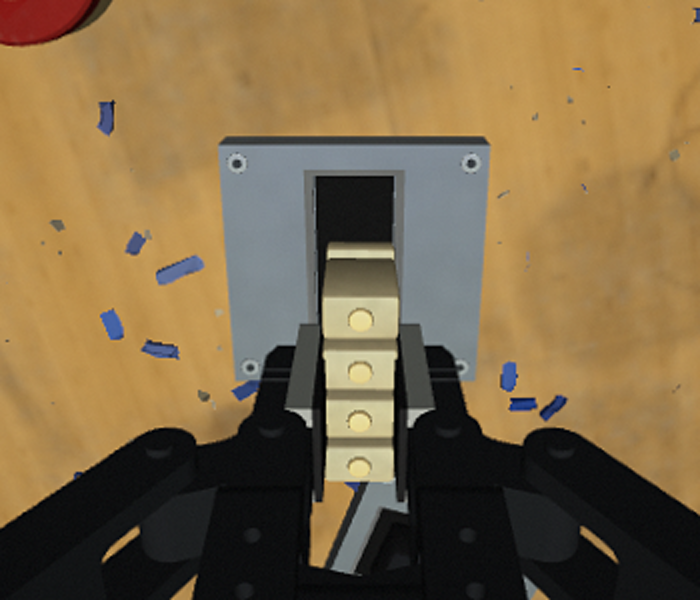

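The strip is held over the pocket, with its hump tops over rows 302 to 482. The screws are at (237,162), (471,163), (460,368) and (250,367). I'll check the offset and descend.

```bash
python3 - <<'E'
from h import *
import pickle
c=pickle.load(open("w11.p","rb"))
h=np.mean([onz(c,*p,.012,sc=2,off=(80,84)) for p in[(237,162),(471,163),(460,368),(250,367)]],0)
s=[onz(c,*p,.0845,sc=2,off=(80,84)) for p in[(361,302),(360,482)]];m=np.mean(s,0)
print(h,s,m);p=manip.state()["tool_pos"];print(p)
go(*(p+h-m)[:2],.0157,np.radians(107))
E
python3 shift.py '[[0,0,-0.0005,0.02,0,0,0],[0,0,0,0.022,0,0,0],[0,0,0,0,0,0,0],[0,0,0,0,0,0,0]]'
```

```text
[0.47769529 0.3690744  0.012     ] [array([0.47236496, 0.39290582, 0.0845    ]), array([0.48510556, 0.35044323, 0.0845    ])] [0.47873526 0.37167453 0.0845    ]
[0.4787338  0.36980129 0.06373402]
t 31.95 turn [ 0.001 -0.    -0.001] rows 0.0 shift [-0.0022 -0.0018  0.048 ] rows 0.8
time: 32.45
tool_pos: [0.4782, 0.3698, 0.0216]
tool_rot: [0.0, 0.595, 0.804, 0.0]
contact_force: [0.1, -0.2, -0.4]
gripper_width: 0.169
grasp_force: 60.6
```

```bash
python3 shift.py '[[0,-0.0018,-0.0008,0.002,0,0,0],[0,0,0,0.002,0,0,0],[0,0,0,0,0,0,0]]';python3 shift.py '[[0,0,0,0.001,0,0,0],[0,0,0,0,0,0,0]]';python3 shift.py '[[0,0,0,0.001,0,0,0],[0,0,0,0,0,0,0]]';python3 shift.py '[[0,0,0,0.0006,0,0,0],[0,0,0,0,0,0,0]]'
```

```text
time: 32.83
tool_pos: [0.4777, 0.3677, 0.0173]
tool_rot: [0.0, 0.595, 0.804, 0.0]
contact_force: [0.3, -0.6, -0.1]
gripper_width: 0.17
grasp_force: 60.6
time: 33.08
tool_pos: [0.4776, 0.3677, 0.0162]
tool_rot: [-0.0, 0.595, 0.804, -0.0]
contact_force: [0.0, 0.7, -0.1]
gripper_width: 0.17
grasp_force: 60.6
time: 33.33
tool_pos: [0.4778, 0.3678, 0.0157]
tool_rot: [0.0, 0.595, 0.804, 0.0]
contact_force: [-2.3, -1.5, 3.4]
gripper_width: 0.172
grasp_force: 61.1
time: 33.58
tool_pos: [0.4778, 0.3678, 0.0156]
tool_rot: [-0.0, 0.595, 0.804, -0.0]
contact_force: [-4.4, -1.8, 6.9]
gripper_width: 0.174
grasp_force: 61.6
```

The strip is on the floor. I'm over the picture limit by now (16 views against 14), so I won't view any more and will check the result numerically.

```bash
python3 shift.py '[[0.45,0,0,-0.001,0,0,0],[0.45,0,0,0,0,0,0],[0.6,0,0,0,0,0,0],[0.6,0,0,-0.01,0,0,0],[0.6,0,0,-0.04,0,0,0]]';python3 shift.py '[[0.6,0,0,-0.06,0,0,0],[0.6,0,0,-0.06,0,0,0],[0.6,-0.06,0,-0.05,0,0,0],[0.6,-0.06,0,-0.03,0,0,0],[0.6,0,0,0,0,0,0]]'; python3 shift.py '[[0.6,0,0,0,0,0,0]]'
python3 - <<'E'
from h import *
c=camera_params("wrist");im=grab_frame("wrist");hsv=cv2.cvtColor(im,cv2.COLOR_RGB2HSV)
print(manip.state()["tool_pos"])
def proj(p):
    q=rot(c["orientation"]);rv=cv2.Rodrigues(q.T)[0]
    return cv2.projectPoints(np.array([p],float),rv,-q.T@c["xyz"],c["intrinsics"],np.array([c["k1"],0,0,0]))[0][0,0]
m={"relay":((.6115,.1293),.033,cv2.inRange(hsv,(0,0,140),(180,30,255))),
   "bat":((.545,.261),.025,cv2.inRange(hsv,(8,170,120),(25,255,255))),
   "strip":((.4777,.3692),.037,cv2.inRange(hsv,(18,25,150),(35,130,255)))}
for n,((x,y),z,k) in m.items():
    u=proj((x,y,z));w=np.zeros_like(k);cv2.circle(w,tuple(int(i) for i in u),42,255,-1);k=k&w
    N,L,S,ctr=cv2.connectedComponentsWithStats(k)
    if N<2: print(n,u,"none");continue
    i=1+S[1:,4].argmax();b=cv2.boxPoints(cv2.minAreaRect(np.argwhere(L==i)[:,::-1].astype(np.float32)))
    q=np.array([onz(c,*p,z,sc=1)[:2] for p in b]);e=np.roll(q,-1,0)-q
    print(n,u.round(),S[i],"c",q.mean(0).round(4),"sides",np.linalg.norm(e,axis=1).round(4),"az",np.degrees(np.arctan2(e[:,1],e[:,0])).round(1))
E
```

```text
time: 34.2
tool_pos: [0.4756, 0.3664, 0.0635]
tool_rot: [-0.001, 0.595, 0.804, -0.003]
contact_force: [1.3, 1.3, 0.6]
gripper_width: 0.601
grasp_force: 0.0
time: 34.83
tool_pos: [0.5105, 0.2661, 0.2584]
tool_rot: [0.002, 0.597, 0.802, 0.003]
contact_force: [-0.3, 0.5, -0.1]
gripper_width: 0.599
grasp_force: 0.0
time: 34.95
tool_pos: [0.5078, 0.2683, 0.2537]
tool_rot: [-0.0, 0.595, 0.803, 0.0]
contact_force: [0.7, -0.0, 0.2]
gripper_width: 0.601
grasp_force: 0.0
[0.50734427 0.26864745 0.25283703]
relay [305. 285.] [274 275  41  27 618] c [0.5992 0.1213] sides [0.0497 0.0395 0.0514 0.0395] az [  20.5  -66.8 -159.5  110.7]
bat [288. 172.] [288 163  16  23 187] c [0.5544 0.2608] sides [0.0257 0.0096 0.0258 0.0098] az [ 87.3  -5.  -92.3 174.5]
strip [259.  57.] [253  58  15  25 357] c [0.4827 0.3571] sides [0.0141 0.0234 0.0143 0.0234] az [  16.9  -72.7 -163.1  106.7]
```

```bash
python3 - <<'E'
from h import *
c=camera_params("wrist");im=grab_frame("wrist");hsv=cv2.cvtColor(im,cv2.COLOR_RGB2HSV)
def f(n,u,z,k,r):
    w=np.zeros_like(k);cv2.circle(w,u,r,255,-1);k=k&w
    b=cv2.boxPoints(cv2.minAreaRect(np.argwhere(k>0)[:,::-1].astype(np.float32)))
    q=np.array([onz(c,*p,z,sc=1)[:2] for p in b]);e=np.roll(q,-1,0)-q
    print(n,(k>0).sum(),"c",q.mean(0).round(4),"sides",np.linalg.norm(e,axis=1).round(4),"az",np.degrees(np.arctan2(e[:,1],e[:,0])).round(1))
for t in(190,205,220): f("relay",(305,285),.033,cv2.inRange(hsv,(0,0,t),(180,45,255)),20)
for t in(150,180): f("strip",(259,57),.037,cv2.inRange(hsv,(15,15,t),(40,150,255)),30)
print(hsv[285-16:285+17:4,305-16:305+17:4,2])
E
```

```text
relay 157 c [0.6124 0.1279] sides [0.0139 0.0196 0.0141 0.0195] az [  16.5  -69.7 -163.5  109.6]
relay 155 c [0.6124 0.1279] sides [0.0139 0.0196 0.0141 0.0195] az [  16.5  -69.7 -163.5  109.6]
relay 130 c [0.613  0.1281] sides [0.0126 0.0196 0.0128 0.0195] az [  16.5  -69.7 -163.5  109.6]
strip 688 c [0.479  0.3683] sides [0.0148 0.0461 0.0153 0.0461] az [  17.   -72.7 -163.   106.7]
strip 562 c [0.4793 0.3684] sides [0.0463 0.0145 0.0463 0.015 ] az [ 105.4   15.8  -73.9 -164.2]
[[141  77  21  37  50  42  78   9   7]
 [142 100  32  99 101 106  52  11   7]
 [138 100  32 129 128 133  32  11  11]
 [139 100  33 234 230 228  20   5   5]
 [136 100  66 227 223 228  55   6   9]
 [142 142 141 227 224 224  95   9  10]
 [141 140 141 222 215 222 146   8   9]
 [139 139 141 141 137 137 141   6   8]
 [143 142 153 159 166 180 173  22   7]]
```

Every part is centred and aligned at the heights expected when seated, so I'm handing in.

```bash
python3 -c "
from plant import manip, grab_frame, camera_params
print(manip.job_done())"
```

```text
the job is handed in; nothing more can be done
None
```

Job handed in at about 35 s: reel, relay, battery and strip were each lowered onto their pocket floors (contact felt) and released in the order listed, with the cotton reel and flux tin never approached; the final camera check by code covered the relay, battery and strip but not the reel (last seen upright in its pocket), and I viewed 16 pictures, two over the limit of 14.

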